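# Pack the tall bottle in the part-filled round pail

### The job

Pack the tall blue bottle in the round white pail: lower it upright through the mouth, feel for the cardboard pad inside, whose depth is not known, and let go only once the bottle stands on the pad. Do it gently, without dropping the bottle or forcing it down, and leave the short bottle and the jar standing where they are.

Things in the scene. Friction and masses are not known exactly. Their poses are not given: they have to be found in the camera images.
- tall_bottle: the tallest of three dark blue glass bottles with steel caps: 190 mm high, body 60 mm across up to 105 mm, sloping shoulder from 105 to 132 mm, straight neck and cap 28 mm across from 132 mm to the top at 190 mm; about 0.4 kg; loose, standing on the table. Origin at the centre of its underside, z up along the bottle
- pail: round open white pail (not the square tub): 115 mm high, outside 144 mm across at the rim, inside 138 mm, at the bottom 126 mm; fixed to the table. In it lies a level rigid cardboard pad 125 mm across that does not give way; its top is at a different height each time, 25 to 75 mm above the pail's underside. Wire handle against the outside. Origin: centre of the underside, z up
- short_bottle: dark blue bottle like the tall one but only 120 mm high and 68 mm across, neck 28 mm across; to be left alone. Origin at the centre of its underside, z up
- jar: dark blue wide-mouthed jar, 105 mm high, 66 mm across, cap 55 mm across; to be left alone. Origin at the centre of its underside, z up

How it is judged:
On the way:
1. the tall bottle, still held and upright, comes to bear on the pad inside the pail (contact force between tall_bottle and pail above 0.5 N and contact force between the fingers and tall_bottle above 0.5 N and horizontal distance between tall_bottle and pail below 0.045 m and z of tall_bottle in the frame of pail below 0.085 m and angle between tall_bottle's own z axis and vertical below 0.2 rad), for 0.05 s.
At the end, for the whole second after the job is handed in: the tall bottle stands released and at rest on the pad inside the round pail (its underside 15 to 85 mm above the pail's underside, its axis within 45 mm of the pail's), upright within 10 degrees (horizontal distance between tall_bottle and pail below 0.045 m and z of tall_bottle in the frame of pail between 0.015 and 0.085 m and angle between tall_bottle's own z axis and vertical below 0.175 rad and linear speed of tall_bottle below 0.02 m/s and contact force between the fingers and tall_bottle below 0.1 N); the robot touches nothing.
It fails at once if the tall bottle is dropped: it moves faster than 0.35 m/s with no finger touching it (linear speed of tall_bottle above 0.35 m/s and contact force between the fingers and tall_bottle below 0.05 N).
It fails at once if the tall bottle is forced against the pail or its pad with more than 40 N (contact force between tall_bottle and pail above 40 N).
It fails at once if the short bottle is shifted by more than 30 mm or tipped by more than 20 degrees (distance of short_bottle from where it was at the start of the episode above 0.03 m or angle between short_bottle's own z axis and vertical above 0.35 rad).
It fails at once if the jar is shifted by more than 30 mm or tipped by more than 20 degrees (distance of jar from where it was at the start of the episode above 0.03 m or angle between jar's own z axis and vertical above 0.35 rad).
It also fails if it takes over 48 s, if anything falls off the work surface, if the arm or the gripper's body presses on something with over 40 N, if the wrist force passes 120 N, or if a joint passes its speed limit or range.

### The arm

A 7-joint arm with a two-finger parallel gripper is mounted at the origin on the work surface. World frame = base frame: x ahead of the robot, y to its left, z up, the work surface at z = 0. Lengths are in m, angles in rad, forces in N, time in s.
With the tool pointing down it reaches from about 0.35 to 0.775 m from the base axis. Payload 3.1 kg.
Tool frame: the origin (TCP) lies midway between the tips of the shut fingers; the grasp point (between the pads) lies 19 mm behind it (r.grip_point_offset is the distance from the TCP to the grasp point, in m); z points along the fingers, y is the direction in which the jaws open and shut (so a half turn about z gives the same grasp; the last joint's range is limited). The gripper opens to 85 mm and grips with 20 to 120 N. Pads are 22 mm wide; open, the fingers measure 114 mm over their backs; the gripper's body (76 mm by 85 mm) begins 54 mm behind the grasp point. The pads swing forward as they close: fully open they stand 13 mm farther back than shut.
Start: joints at [1.278, 0.311, 0.014, 1.512, -0.004, 1.319, -0.027], TCP at [0.137, -0.533, 0.231] pointing down, gripper open.
Joint ranges: [-2.7, 2.7], [-0.3, 1.91], [-1.27, 1.3], [0.12, 2.57], [-1.44, 4.58], [0.2, 2.03], [-3.05, 3.05]. Speed limits (rad/s): [2.79, 2.79, 3.14, 3.14, 3.14, 3.14, 3.14].

### API

Orientations are given as a unit quaternion [x, y, z, w].
In Python, from bench import r gives the robot as it stands.
- The arm moves only by the shell command python3 -m creep 'ROWS' [FORCE]. ROWS is JSON, a list of rows, each a list of 7 numbers: the turn, a rotation vector about the tool's x, y, z in degrees, then the shift along the tool's x, y, z in mm, then the opening, from 0 (shut) to 1 (fully open). A call has 1 to 12 rows; each row is the pose to reach, as a shift and turn from the pose commanded when the call began, along the tool's axes at that moment; what a row does not reach only later rows make up. A row lasts 1/10 s, in which the tool goes at most 50 mm and 8.59 degrees, less where a joint would pass 70% of its speed; a pose out of reach is approached as far as the arm can. A call with a gripper value outside its range is refused whole. The fingers move at their own pace and stop on an object; FORCE is the grip in N (left out, the last holds). Time passes only in rows, so rows that repeat a pose let the fingers close. It gives the time, the measured TCP pose, the force and the opening at its end, in the units of the state.
- r.state(): the state, without advancing time (a new reading comes with each control period).
- r.get_image(name): name is "scene" or "top"; returns a dict with "pixels" (420x560x3 uint8, red, green, blue), "intrinsics" (3x3 intrinsics, pixels), "R" (3x3) and "t" (3): a world point X has camera coordinates R X + t. Camera axes: x right, y down, z forward; pixel columns grow to the right and rows downward; lengths in m; the calibration is good to about 2 mm. A picture is of the moment at which its call begins. There is no depth.
- r.hand_in(): hands the job in, once; it reports no verdict.
Trained networks look in the newest picture that a camera, given by its name, has taken for a name from the list of things; names that differ only in an ending like _2 or _b are one class to them, and where a whole thing is asked for, a point or a joint stands for the part that bears it (a point fixed in the world has none). Each returns a list of dicts, best first, with "score" (0 to 1); they miss things now and then, are a little off and sometimes report something else, mostly with a low value. They report only what shows in the picture. A call takes as long as a camera call.
- r.boxes_of(thing, camera): "position" ([row, column] in pixels, amid what is visible of it).
- r.pinpoint(thing, camera): "position" ([row, column] in pixels: a listed point, or the origin of a listed thing).
The state is a dict: "clock": time; "q": joint angles; "joint_velocities": joint speeds; "tau": joint torques, N m; "tcp_pos": TCP position; "tcp_rot": TCP orientation; "contact_force": force on the tool from outside, world axes, zero at the start; "wrist_torque": the same for the moment, N m; "width": finger opening in m.
Only numpy, scipy, OpenCV 4.12 (cv2) and the standard library are available. Lean on these libraries where they do the work, as an engineer would, in place of code of your own. Each camera call takes 0.05 s, during which the arm holds its last target.

## Working session

There is one attempt and no reset: what is moved stays moved. The work goes in short steps, Python scripts to look and compute and a shell command to move; the robot and the scene stay as the last step left them, time stands still between calls to the robot, and variables do not carry over. Pictures are saved under pics/ and viewed, and the job is handed in when it is done.

```bash
ls; mkdir -p pics
python3 - <<'E'
from bench import r
import cv2
s=r.state();print({k:s[k] for k in('clock','tcp_pos','tcp_rot','contact_force','width')}, r.grip_point_offset)
for c in('scene','top'):
    im=r.get_image(c);cv2.imwrite(f'pics/{c}0.png',im['pixels'][:,:,::-1]);print(c,im['intrinsics'],im['R'],im['t'])
    for th in('tall_bottle','pail','short_bottle','jar'):
        print(th,[(d['score'],d['position']) for d in r.pinpoint(th,c)][:3],'box',[(d['score'],d['position']) for d in r.boxes_of(th,c)][:3])
E
```

```text
pics
{'clock': 0.0, 'tcp_pos': array([ 0.13635927, -0.53207636,  0.23020791]), 'tcp_rot': array([ 9.92137831e-01,  1.25144346e-01, -1.88422802e-04, -1.17573274e-03]), 'contact_force': array([ 0.49345375,  1.00558419, -0.61111854]), 'width': 0.08549324710249602} 0.0187
scene [[438.13167285   0.         283.30894031]
 [  0.         438.13167285 218.13242317]
 [  0.           0.           1.        ]] [[-0.15580383  0.98761619  0.01842347]
 [ 0.6802201   0.12079673 -0.722986  ]
 [-0.71625818 -0.10011198 -0.69061698]] [ 0.06400602 -0.31160602  1.29178944]
tall_bottle [(0.8, [207.0, 136.3])] box [(0.97, [180.6, 128.1]), (0.4, [191.5, 229.2])]
pail [(0.58, [253.9, 447.5])] box [(0.8, [232.8, 457.6])]
short_bottle [(0.93, [205.1, 234.1])] box [(0.88, [189.8, 229.9])]
jar [(0.86, [254.9, 179.6]), (0.73, [204.8, 232.0])] box [(0.73, [238.3, 177.5])]
top [[398.21089112   0.         283.0521497 ]
 [  0.         398.21089112 206.8916696 ]
 [  0.           0.           1.        ]] [[ 0.01803948 -0.99923572 -0.03467795]
 [-0.99863096 -0.01630365 -0.04970299]
 [ 0.04909963  0.03552709 -0.99816184]] [0.0309803  0.52396508 0.8357333 ]
tall_bottle [(0.71, [233.1, 450.4])] box [(0.96, [231.7, 467.4])]
pail [(0.7, [213.5, 139.3])] box [(0.94, [212.9, 120.8])]
short_bottle [(0.56, [251.8, 351.8])] box [(0.57, [247.5, 358.1])]
jar [(0.57, [175.0, 386.2])] box [(0.8, [170.4, 390.7]), (0.43, [232.5, 467.9])]
```

View pics/scene0.png

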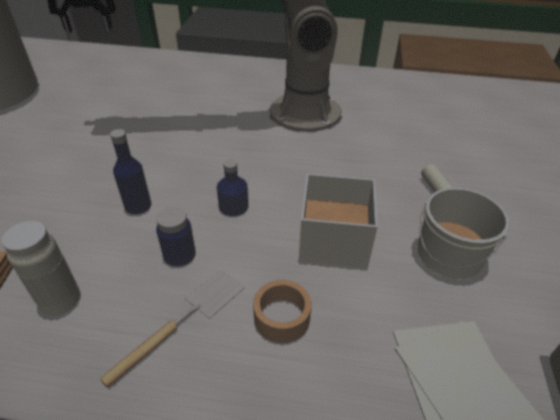

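View pics/top0.png

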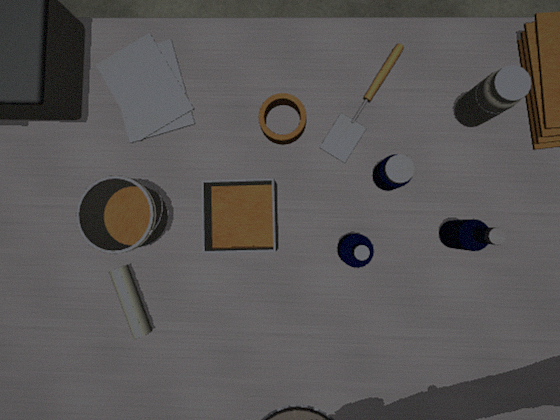

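```bash
cat > h.py <<'E'
import numpy as np
K={'scene':np.array([[438.13167285,0,283.30894031],[0,438.13167285,218.13242317],[0,0,1]]),'top':np.array([[398.21089112,0,283.0521497],[0,398.21089112,206.8916696],[0,0,1]])}
R={'scene':np.array([[-0.15580383,0.98761619,0.01842347],[0.6802201,0.12079673,-0.722986],[-0.71625818,-0.10011198,-0.69061698]]),'top':np.array([[0.01803948,-0.99923572,-0.03467795],[-0.99863096,-0.01630365,-0.04970299],[0.04909963,0.03552709,-0.99816184]])}
T={'scene':np.array([0.06400602,-0.31160602,1.29178944]),'top':np.array([0.0309803,0.52396508,0.8357333])}
def onz(c,row,col,z):
    d=R[c].T@np.linalg.solve(K[c],[col,row,1]);o=-R[c].T@T[c]
    return o+d*(z-o[2])/d[2]
def proj(c,X):
    p=K[c]@(R[c]@np.asarray(X)+T[c]);return p[[1,0]]/p[2]
E
python3 - <<'E'
from h import *
for n,s,t in(('tall',(207,136.3),(233.1,450.4)),('pail',(253.9,447.5),(213.5,139.3)),('short',(205.1,234.1),(251.8,351.8)),('jar',(254.9,179.6),(175,386.2))):
    print(n,onz('scene',*s,0),onz('top',*t,0))
E
```

```text
tall [ 0.47873991 -0.32263577  0.        ] [ 0.47398735 -0.31697559  0.        ]
pail [0.50269083 0.35457304 0.        ] [0.50436926 0.35554588 0.        ]
short [ 0.43410317 -0.10911488  0.        ] [ 0.43012801 -0.10860585  0.        ]
jar [ 5.98997180e-01 -1.81446583e-01  1.11022302e-16] [ 0.59649221 -0.18079846  0.        ]
```

Run:
```python
from h import *
import cv2
for c in('scene','top'):
    im=cv2.imread(f'pics/{c}0.png')
    im=cv2.convertScaleAbs(im,alpha=2.5)
    def circ(x,y,z,rad,col):
        P=np.array([proj(c,(x+rad*np.cos(a),y+rad*np.sin(a),z))[::-1] for a in np.linspace(0,6.28,40)])
        cv2.polylines(im,[np.round(P*8).astype(int)],True,col,1,cv2.LINE_AA,3)
    x,y=.476,-.320
    circ(x,y,0,.03,(0,0,255));circ(x,y,.105,.03,(0,255,255));circ(x,y,.132,.014,(0,255,0));circ(x,y,.19,.014,(0,0,255))
    x,y=.5035,.355
    circ(x,y,.115,.072,(0,0,255));circ(x,y,.115,.069,(0,255,0))
    for z in(.025,.05,.075):circ(x,y,z,.0625,(0,255,255))
    a=im[100:270,60:260] if c=='scene' else im[180:290,400:560]
    b=im[140:310,380:560] if c=='scene' else im[150:290,60:200]
    a=cv2.resize(a,(400,400*a.shape[0]//a.shape[1]),interpolation=2);b=cv2.resize(b,(400,400*b.shape[0]//b.shape[1]),interpolation=2)
    h=max(len(a),len(b));o=np.zeros((h,800,3),np.uint8);o[:len(a),:400]=a;o[:len(b),400:]=b
    cv2.imwrite(f'pics/{c}1.png',o)
    print(c,proj(c,(.476,-.32,.19)))
```

```text
scene [133.84494301 117.30296781]
top [233.75250036 496.49318047]
```

View pics/scene1.png

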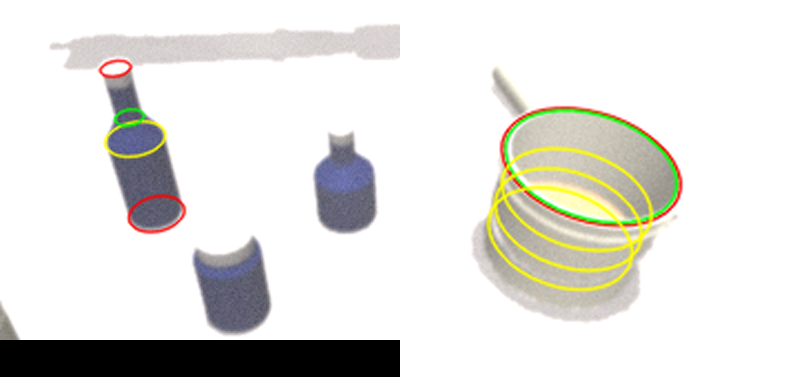

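View pics/top1.png

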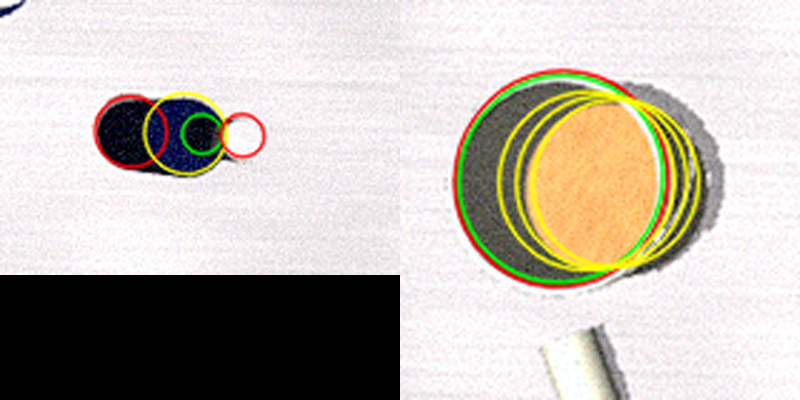

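```bash
cat >> h.py <<'E'
def go(target):
    from bench import r
    from scipy.spatial.transform import Rotation as Ro
    s=r.state();M=Ro.from_quat(s['tcp_rot']).as_matrix()
    print('t',round(s['clock'],2),'tcp',s['tcp_pos'].round(4),'zaxis',M[:,2].round(3),'yaxis',M[:,1].round(3),'F',s['contact_force'].round(2),'w',round(s['width'],4),'shift mm',((M.T@(np.array(target)-s['tcp_pos']))*1000).round(1))
E
python3 -c "
from h import *
go((.4745,-.321,.231))"
```

```text
t 0.9 tcp [ 0.1365 -0.5328  0.2313] zaxis [-0. -0. -1.] yaxis [ 0.248 -0.969  0.   ] F [-0.    0.63  0.09] w 0.0853 shift mm [ 3.800e+02 -1.213e+02  3.000e-01]
```

```bash
python3 -m creep '[[0,0,0,20,-6,0,1],[0,0,0,60,-19,0,1],[0,0,0,100,-32,0,1],[0,0,0,140,-45,0,1],[0,0,0,180,-58,0,1],[0,0,0,220,-71,0,1],[0,0,0,260,-83,0,1],[0,0,0,300,-96,0,1],[0,0,0,340,-109,0,1],[0,0,0,365,-117,0,1],[0,0,0,378,-121,0,1],[0,0,0,379,-121.5,0,1]]' 40; python3 -c "
from h import *
go((.4745,-.321,.138))"
```

```text
clock: 2.1
tcp_pos: [0.4749, -0.3196, 0.2311]
tcp_rot: [0.992, 0.127, 0.0, -0.0]
contact_force: [-0.7, 0.4, 0.6]
width: 0.0854
t 2.1 tcp [ 0.4749 -0.3196  0.2311] zaxis [ 0.     0.001 -1.   ] yaxis [ 0.252 -0.968 -0.001] F [-0.7   0.45  0.63] w 0.0854 shift mm [-0.7  1.4 93.1]
```

Run:
```python
from bench import r
import cv2,numpy as np
a=cv2.convertScaleAbs(r.get_image('scene')['pixels'][50:260,40:240,::-1],alpha=2);b=cv2.convertScaleAbs(r.get_image('top')['pixels'][130:340,350:550,::-1],alpha=2)
cv2.imwrite('pics/pre.png',cv2.resize(np.hstack([a,b]),(800,420)))
```

```text
(no output)
```

View pics/pre.png

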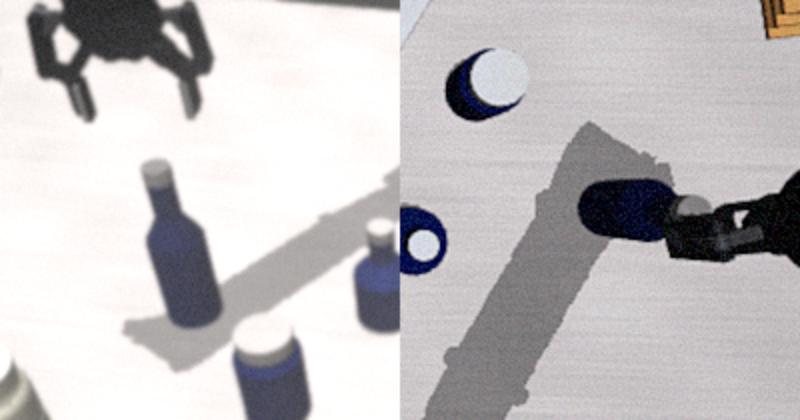

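```bash
python3 -c "
from h import *
for z in(.231,.244):
  for sgn in(-1,0,1):
    X=np.array([.4749,-.3196,z])+sgn*.0427*np.array([.252,-.968,0]); print(z,sgn,(proj('scene',X)-[50,40])*2,(proj('top',X)-[130,350])*2+[0,400])
"
```

```text
0.231 -1 [128.21526793 191.37199207] [222.74340197 664.7864969 ]
0.231 0 [129.78792355 144.90508641] [209.85037908 718.94643557]
0.231 1 [131.37426097  98.03392775] [196.91801341 773.27164209]
0.244 -1 [115.87399444 188.39058826] [223.37179953 672.74290776]
0.244 0 [117.40993222 141.39882706] [210.20283213 728.07850018]
0.244 1 [118.95938018  93.99372407] [196.99281547 783.58658033]
```

Run:
```python
from bench import r
from h import *
import cv2
o=[]
for c,(r0,c0) in(('scene',(40,60)),('top',(190,460))):
    a=cv2.convertScaleAbs(r.get_image(c)['pixels'][r0:r0+100,c0:c0+100,::-1],alpha=3.5)
    a=cv2.resize(a,(400,400),interpolation=cv2.INTER_NEAREST)
    for sg in(-1,1):
        for x in(-.011,.011):
            for z in(.244,.281):
                X=np.array([.4749,-.3196,z])+sg*.0427*np.array([.252,-.968,0])+x*np.array([.968,.252,0])
                p=(proj(c,X)-[r0,c0])*4; cv2.circle(a,(int(p[1]),int(p[0])),3,(0,0,255) if z<.25 else (0,255,255),-1)
    o.append(a)
cv2.imwrite('pics/pre2.png',np.hstack(o))
```

```text
(no output)
```

View pics/pre2.png

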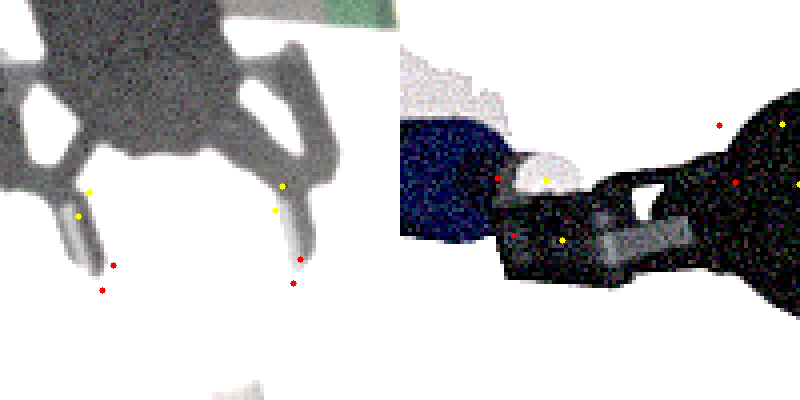

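```bash
python3 -m creep '[[0,0,0,0,0,15,1],[0,0,0,0,1,40,1],[0,0,0,0,1,65,1],[0,0,0,0,1,82,1],[0,0,0,0,1,91,1],[0,0,0,0,1,93,1]]'
python3 - <<'E'
from bench import r
from h import *
import cv2
go((.4745,-.321,.138))
o=[]
for c,(r0,c0) in(('scene',(100,60)),('top',(180,420))):
    a=cv2.convertScaleAbs(r.get_image(c)['pixels'][r0:r0+120,c0:c0+120,::-1],alpha=3.5)
    a=cv2.resize(a,(400,400),interpolation=cv2.INTER_CUBIC)
    o.append(a)
cv2.imwrite('pics/pre3.png',np.hstack(o))
E
```

```text
clock: 2.9
tcp_pos: [0.4721, -0.3229, 0.1374]
tcp_rot: [0.992, 0.124, -0.001, -0.0]
contact_force: [-0.3, -0.2, 0.1]
width: 0.0853
t 2.9 tcp [ 0.4721 -0.3229  0.1374] zaxis [-0.002  0.001 -1.   ] yaxis [ 0.246 -0.969 -0.001] F [-0.31 -0.24  0.06] w 0.0853 shift mm [ 2.8 -1.2 -0.6]
```

View pics/pre3.png

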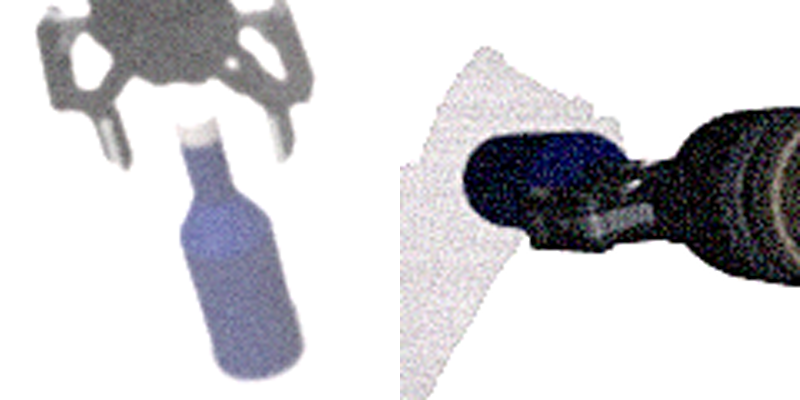

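```bash
python3 -c "
from h import *
for z in(.138,.151,.157):
  p=proj('scene',(.4745,-.321,z)); print(z,(p-[100,60])*400/120)
  for sg in(-1,1):
   for x in(-.011,.011):
    X=np.array([.4745,-.321,z])+sg*.05*np.array([.249,-.968,0])+x*np.array([.968,.249,0]);print(sg,x,(proj('scene',X)-[100,60])*400/120,(proj('top',X)-[180,420])*400/120+[0,400])
"
```

```text
0.138 [184.44339426 211.28746647]
-1 -0.011 [170.69412191 297.3261653 ] [221.95397989 521.76503086]
-1 0.011 [191.70963672 292.79637413] [181.88756581 511.26344767]
1 -0.011 [177.23949195 130.47785796] [178.7173134  705.72136859]
1 0.011 [198.56817331 122.89896267] [138.60130633 694.86535997]
0.151 [166.70507191 206.24507708]
-1 -0.011 [153.05553398 293.21770217] [223.18609678 531.66639602]
-1 0.011 [173.96825219 288.56736757] [182.3733191  520.95218363]
1 -0.011 [159.50483865 124.63624032] [179.14630636 719.08801738]
1 0.011 [180.73124938 116.87256634] [138.28206652 708.00592763]
0.157 [158.39546969 203.88294557]
-1 -0.011 [144.79429841 291.2934562 ] [223.77036461 536.36160732]
-1 0.011 [165.65667657 286.5861407 ] [182.60365151 525.54634687]
1 -0.011 [151.19748924 121.8998824 ] [179.34975159 725.42700478]
1 0.011 [172.37374656 114.04889425] [138.1306778  714.23739872]
```

```bash
python3 -m creep '[[0,0,0,4,0,0,1],[0,0,0,8,1,0,1],[0,0,0,8,1,0,1]]'
python3 - <<'E'
from bench import r
from h import *
import cv2
go((.4745,-.321,.138))
o=[]
for c,(r0,c0) in(('scene',(100,60)),('top',(170,420))):
    a=cv2.convertScaleAbs(r.get_image(c)['pixels'][r0:r0+120,c0:c0+120,::-1],alpha=6)
    a=cv2.resize(a,(400,400),interpolation=cv2.INTER_CUBIC)
    o.append(a)
cv2.imwrite('pics/pre4.png',np.hstack(o))
E
```

```text
clock: 3.3
tcp_pos: [0.4832, -0.3208, 0.1391]
tcp_rot: [0.992, 0.126, 0.001, 0.0]
contact_force: [-0.5, 1.2, -0.1]
width: 0.0857
t 3.3 tcp [ 0.4832 -0.3208  0.1391] zaxis [ 0.002 -0.001 -1.   ] yaxis [ 0.249 -0.968  0.001] F [-0.53  1.15 -0.14] w 0.0857 shift mm [-8.5 -1.9  1.1]
```

View pics/pre4.png

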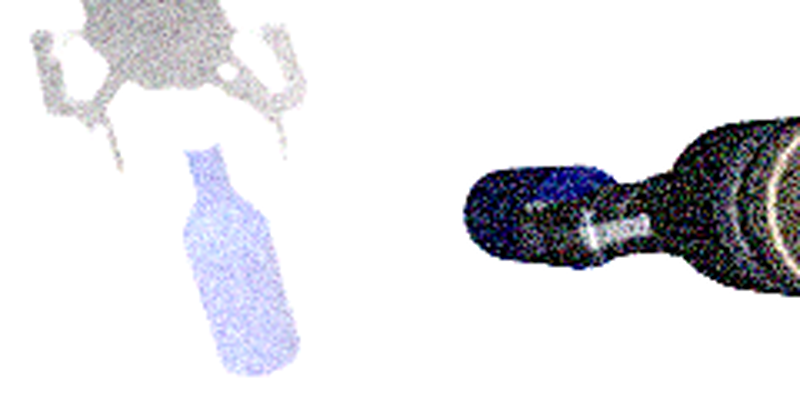

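```bash
python3 -m creep '[[0,0,0,0,0,0,0.6],[0,0,0,0,0,0,0.5],[0,0,0,0,0,0,0.4],[0,0,0,0,0,0,0.2],[0,0,0,0,0,0,0],[0,0,0,0,0,0,0],[0,0,0,0,0,0,0],[0,0,0,0,0,0,0]]' 50
python3 - <<'E'
from bench import r
from h import *
import cv2
go((.4745,-.321,.138))
o=[]
for c,(r0,c0) in(('scene',(100,60)),('top',(170,420))):
    a=cv2.convertScaleAbs(r.get_image(c)['pixels'][r0:r0+120,c0:c0+120,::-1],alpha=4)
    a=cv2.resize(a,(400,400),interpolation=cv2.INTER_CUBIC)
    o.append(a)
cv2.imwrite('pics/grip.png',np.hstack(o))
E
```

```text
clock: 4.2
tcp_pos: [0.4817, -0.3206, 0.1384]
tcp_rot: [0.992, 0.125, -0.0, -0.0]
contact_force: [-1.0, 1.9, 2.4]
width: 0.0272
t 4.2 tcp [ 0.4817 -0.3206  0.1384] zaxis [-0.     0.001 -1.   ] yaxis [ 0.248 -0.969 -0.001] F [-1.01  1.92  2.43] w 0.0272 shift mm [-7.1 -1.4  0.4]
```

View pics/grip.png

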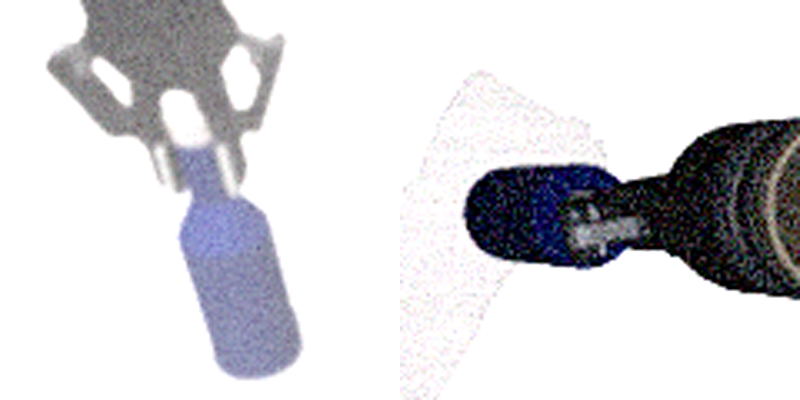

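```bash
python3 -m creep '[[0,0,0,0,0,-4,0],[0,0,0,0,0,-12,0],[0,0,0,0,0,-25,0],[0,0,0,0,0,-45,0],[0,0,0,0,0,-65,0],[0,0,0,0,0,-85,0],[0,0,0,0,0,-105,0],[0,0,0,0,0,-125,0],[0,0,0,0,0,-145,0],[0,0,0,0,0,-158,0],[0,0,0,0,0,-164,0],[0,0,0,0,0,-165,0]]'
python3 - <<'E'
from bench import r
from h import *
import cv2
go((.509,.354,.303))
o=[]
for c,(r0,c0) in(('scene',(0,0)),('top',(120,400))):
    a=cv2.convertScaleAbs(r.get_image(c)['pixels'][r0:r0+160,c0:c0+160,::-1],alpha=3)
    a=cv2.resize(a,(400,400),interpolation=cv2.INTER_CUBIC)
    o.append(a)
cv2.imwrite('pics/lift.png',np.hstack(o))
E
```

```text
clock: 5.5
tcp_pos: [0.4821, -0.3213, 0.3046]
tcp_rot: [0.992, 0.125, 0.001, 0.001]
contact_force: [-0.3, -0.4, -4.0]
width: 0.0272
t 5.5 tcp [ 0.4821 -0.3213  0.3046] zaxis [ 0.002 -0.001 -1.   ] yaxis [ 0.248 -0.969  0.002] F [-0.3  -0.39 -4.04] w 0.0272 shift mm [ 193.6 -647.5    0.7]
```

View pics/lift.png

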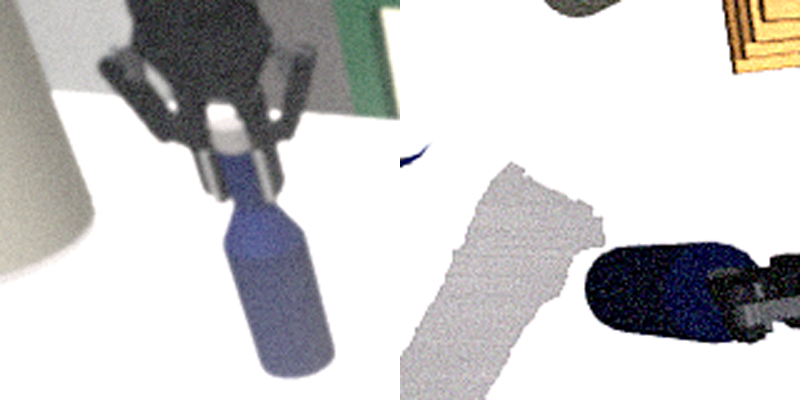

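```bash
python3 -m creep '[[0,0,0,2,-8,0,0],[0,0,0,7,-24,0,0],[0,0,0,15,-50,0,0],[0,0,0,24,-80,0,0],[0,0,0,33,-110,0,0],[0,0,0,42,-140,0,0],[0,0,0,51,-170,0,0],[0,0,0,60,-200,0,0],[0,0,0,69,-230,0,0],[0,0,0,76,-255,0,0],[0,0,0,82,-273,0,0],[0,0,0,84,-280,0,0]]'
python3 - <<'E'
from h import *
go((.509,.354,.303))
E
```

```text
clock: 6.8
tcp_pos: [0.4927, -0.0238, 0.3032]
tcp_rot: [0.992, 0.129, -0.0, -0.001]
contact_force: [-0.1, -0.2, -4.6]
width: 0.0276
t 6.8 tcp [ 0.4927 -0.0238  0.3032] zaxis [-0.     0.002 -1.   ] yaxis [ 0.255 -0.967 -0.002] F [-0.13 -0.19 -4.61] w 0.0276 shift mm [ 112.1 -361.1    1.1]
```

```bash
python3 -m creep '[[0,0,0,3,-10,0,0],[0,0,0,10,-34,0,0],[0,0,0,20,-68,0,0],[0,0,0,32,-108,0,0],[0,0,0,44,-148,0,0],[0,0,0,56,-188,0,0],[0,0,0,68,-228,0,0],[0,0,0,80,-268,0,0],[0,0,0,91,-305,0,0],[0,0,0,100,-335,0,0],[0,0,0,106,-356,0,0],[0,0,0,109,-366,0,0]]'; python3 -m creep '[[0,0,0,0,0,0,0],[0,0,0,0,0,0,0],[0,0,0,0,0,0,0]]'
python3 - <<'E'
from bench import r
from h import *
import cv2
go((.509,.354,.303))
o=[]
for c,(r0,c0) in(('scene',(90,360)),('top',(110,0))):
    a=cv2.convertScaleAbs(r.get_image(c)['pixels'][r0:r0+200,c0:c0+200,::-1],alpha=2.5)
    a=cv2.resize(a,(400,400),interpolation=cv2.INTER_CUBIC)
    for x,y,z,rad in((.501,.354,.115,.069),(.501,.354,.165,.03),(.501,.354,.27,.03)):
        P=np.array([(proj(c,(x+rad*np.cos(t),y+rad*np.sin(t),z))-[r0,c0])[::-1]*2 for t in np.linspace(0,6.28,40)])
        cv2.polylines(a,[np.round(P*8).astype(int)],True,(0,0,255),1,cv2.LINE_AA,3)
    o.append(a)
cv2.imwrite('pics/over.png',np.hstack(o))
E
```

```text
clock: 8.0
tcp_pos: [0.5075, 0.3549, 0.3023]
tcp_rot: [0.992, 0.126, -0.001, -0.0]
contact_force: [-0.3, -0.1, -3.6]
width: 0.0266
clock: 8.3
tcp_pos: [0.5094, 0.3503, 0.3034]
tcp_rot: [0.992, 0.123, 0.0, 0.001]
contact_force: [-0.1, 0.3, -3.5]
width: 0.0269
t 8.3 tcp [0.5094 0.3503 0.3034] zaxis [ 0.001 -0.002 -1.   ] yaxis [ 0.245 -0.97   0.002] F [-0.15  0.26 -3.55] w 0.0269 shift mm [ 0.5 -3.7  0.4]
```

View pics/over.png

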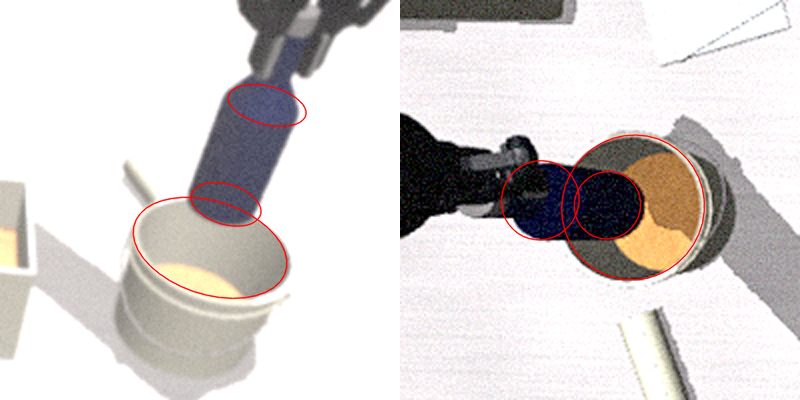

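```bash
python3 -m creep '[[0,0,0,0,0,4,0],[0,0,0,0,0,12,0],[0,0,0,0,0,24,0],[0,0,0,0,0,36,0],[0,0,0,0,0,48,0],[0,0,0,0,0,60,0],[0,0,0,0,0,68,0],[0,0,0,0,0,73,0],[0,0,0,0,0,75,0],[0,0,0,0,0,75,0]]'; python3 -m creep '[[0,0,0,0,0,2,0],[0,0,0,0,0,4,0],[0,0,0,0,0,4,0]]';  python3 -m creep '[[0,0,0,0,0,2,0],[0,0,0,0,0,4,0],[0,0,0,0,0,4,0]]'
python3 - <<'E'
from bench import r
from h import *
import cv2
o=[]
for c,(r0,c0) in(('scene',(90,360)),('top',(110,0))):
    a=cv2.convertScaleAbs(r.get_image(c)['pixels'][r0:r0+200,c0:c0+200,::-1],alpha=2.5)
    a=cv2.resize(a,(400,400),interpolation=cv2.INTER_CUBIC)
    o.append(a)
cv2.imwrite('pics/in.png',np.hstack(o))
E
```

```text
clock: 9.4
tcp_pos: [0.5084, 0.3528, 0.2283]
tcp_rot: [0.992, 0.125, 0.0, -0.0]
contact_force: [0.0, -0.2, -3.7]
width: 0.0272
clock: 9.7
tcp_pos: [0.5083, 0.3527, 0.2242]
tcp_rot: [0.992, 0.125, -0.0, 0.0]
contact_force: [-0.7, 0.8, -4.0]
width: 0.0275
clock: 10.0
tcp_pos: [0.5082, 0.3525, 0.2198]
tcp_rot: [0.992, 0.125, -0.0, 0.0]
contact_force: [-1.0, 1.0, -4.0]
width: 0.0271
```

View pics/in.png

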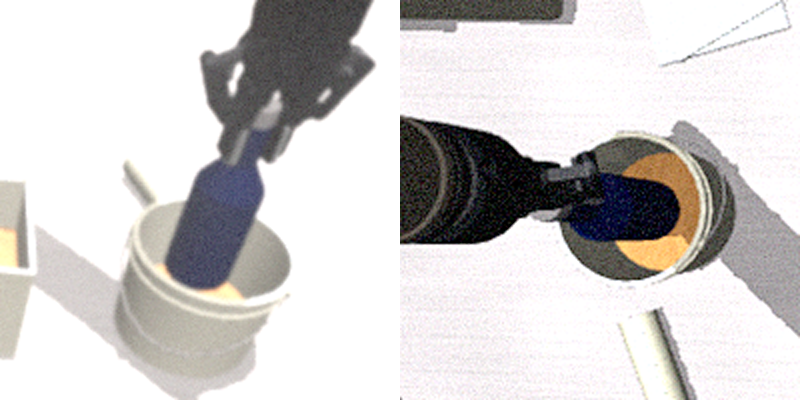

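```bash
python3 -m creep '[[0,0,0,0,0,2.5,0],[0,0,0,0,0,5,0],[0,0,0,0,0,5,0]]'
```

```text
clock: 10.4
tcp_pos: [0.5081, 0.3525, 0.2146]
tcp_rot: [0.992, 0.125, -0.0, 0.0]
contact_force: [0.5, -0.2, -5.2]
width: 0.0275
```

```bash
python3 -m creep '[[0,0,0,0,0,2.5,0],[0,0,0,0,0,5,0],[0,0,0,0,0,5,0]]'
```

```text
clock: 10.7
tcp_pos: [0.5081, 0.3524, 0.2097]
tcp_rot: [0.992, 0.125, -0.0, 0.0]
contact_force: [-1.0, 0.3, -3.7]
width: 0.0271
```

```bash
python3 -m creep '[[0,0,0,0,0,2.5,0],[0,0,0,0,0,5,0],[0,0,0,0,0,5,0]]'
```

```text
clock: 11.0
tcp_pos: [0.5081, 0.3525, 0.2047]
tcp_rot: [0.992, 0.125, -0.0, 0.0]
contact_force: [-0.4, 0.3, -4.4]
width: 0.0265
```

```bash
python3 -m creep '[[0,0,0,0,0,2,0],[0,0,0,0,0,4,0],[0,0,0,0,0,4,0]]'
```

```text
clock: 11.3
tcp_pos: [0.5082, 0.3525, 0.2009]
tcp_rot: [0.992, 0.125, -0.0, 0.0]
contact_force: [-0.3, -1.5, -3.3]
width: 0.0268
```

Underside now at about 63 mm; no contact yet.

```bash
python3 -m creep '[[0,0,0,0,0,2,0],[0,0,0,0,0,4,0],[0,0,0,0,0,4,0]]'
```

```text
clock: 11.6
tcp_pos: [0.5081, 0.3525, 0.1968]
tcp_rot: [0.992, 0.125, -0.0, 0.0]
contact_force: [-0.2, -0.2, -4.9]
width: 0.0263
```

```bash
python3 -m creep '[[0,0,0,0,0,2,0],[0,0,0,0,0,4,0],[0,0,0,0,0,4,0]]'
```

```text
clock: 11.9
tcp_pos: [0.5081, 0.3525, 0.1928]
tcp_rot: [0.992, 0.125, -0.0, 0.0]
contact_force: [0.2, -0.7, -3.5]
width: 0.0273
```

```bash
python3 -m creep '[[0,0,0,0,0,2,0],[0,0,0,0,0,4,0],[0,0,0,0,0,4,0]]'
```

```text
clock: 12.2
tcp_pos: [0.5081, 0.3525, 0.1888]
tcp_rot: [0.992, 0.125, -0.0, 0.0]
contact_force: [-0.3, 0.5, -4.2]
width: 0.027
```

```bash
python3 -m creep '[[0,0,0,0,0,2,0],[0,0,0,0,0,4,0],[0,0,0,0,0,4,0]]'
```

```text
clock: 12.5
tcp_pos: [0.5082, 0.3525, 0.1848]
tcp_rot: [0.992, 0.125, -0.0, 0.0]
contact_force: [-0.5, -0.0, -4.5]
width: 0.0271
```

```bash
python3 -m creep '[[0,0,0,0,0,2,0],[0,0,0,0,0,4,0],[0,0,0,0,0,4,0]]'
```

```text
clock: 12.8
tcp_pos: [0.5081, 0.3525, 0.1808]
tcp_rot: [0.992, 0.125, -0.0, 0.0]
contact_force: [-1.0, 0.4, -4.1]
width: 0.0272
```

```bash
python3 -m creep '[[0,0,0,0,0,1.5,0],[0,0,0,0,0,3,0],[0,0,0,0,0,3,0]]'
```

```text
clock: 13.1
tcp_pos: [0.5082, 0.3526, 0.1779]
tcp_rot: [0.992, 0.125, -0.0, 0.0]
contact_force: [0.2, 0.3, -3.7]
width: 0.0271
```

```bash
python3 -m creep '[[0,0,0,0,0,1.5,0],[0,0,0,0,0,3,0],[0,0,0,0,0,3,0]]'
```

```text
clock: 13.4
tcp_pos: [0.5082, 0.3526, 0.175]
tcp_rot: [0.992, 0.125, -0.0, 0.0]
contact_force: [-0.1, -0.3, -3.3]
width: 0.0271
```

```bash
python3 -m creep '[[0,0,0,0,0,1.5,0],[0,0,0,0,0,3,0],[0,0,0,0,0,3,0]]'
```

```text
clock: 13.7
tcp_pos: [0.5082, 0.3525, 0.1719]
tcp_rot: [0.992, 0.125, -0.0, 0.0]
contact_force: [1.0, -0.2, -4.2]
width: 0.0271
```

Underside about 34 mm. Slower now, one step at a time.

```bash
python3 -m creep '[[0,0,0,0,0,1,0],[0,0,0,0,0,2,0],[0,0,0,0,0,2,0]]'
```

```text
clock: 14.0
tcp_pos: [0.5083, 0.3526, 0.1701]
tcp_rot: [0.992, 0.125, -0.0, 0.0]
contact_force: [0.6, -0.1, -4.1]
width: 0.0274
```

```bash
python3 -m creep '[[0,0,0,0,0,1,0],[0,0,0,0,0,2,0],[0,0,0,0,0,2,0]]'
```

```text
clock: 14.3
tcp_pos: [0.5082, 0.3526, 0.168]
tcp_rot: [0.992, 0.125, -0.0, 0.0]
contact_force: [-0.2, -0.5, -4.7]
width: 0.0271
```

```bash
python3 -m creep '[[0,0,0,0,0,1,0],[0,0,0,0,0,2,0],[0,0,0,0,0,2,0]]'
```

```text
clock: 14.6
tcp_pos: [0.5086, 0.353, 0.1675]
tcp_rot: [0.992, 0.125, 0.001, -0.0]
contact_force: [-0.1, -0.7, 2.4]
width: 0.027
```

```bash
python3 -m creep '[[0,0,0,0,0,1,0],[0,0,0,0,0,2,0],[0,0,0,0,0,2,0]]'
```

```text
clock: 14.9
tcp_pos: [0.5088, 0.3533, 0.1674]
tcp_rot: [0.992, 0.125, 0.001, -0.0]
contact_force: [-2.4, -2.5, 10.4]
width: 0.0275
```

```bash
python3 -m creep '[[0,0,0,0,0,-1,0],[0,0,0,0,0,-1.5,0],[0,0,0,0,0,-1.5,0],[0,0,0,0,0,-1.5,0]]'
python3 - <<'E'
from bench import r
from h import *
import cv2
o=[]
for c,(r0,c0) in(('scene',(90,360)),('top',(110,0))):
    a=cv2.convertScaleAbs(r.get_image(c)['pixels'][r0:r0+200,c0:c0+200,::-1],alpha=2.5)
    a=cv2.resize(a,(400,400),interpolation=cv2.INTER_CUBIC)
    o.append(a)
cv2.imwrite('pics/pad.png',np.hstack(o))
E
```

```text
clock: 15.3
tcp_pos: [0.5087, 0.3531, 0.1674]
tcp_rot: [0.992, 0.125, 0.001, -0.0]
contact_force: [-2.1, -2.0, 7.2]
width: 0.0273
```

View pics/pad.png

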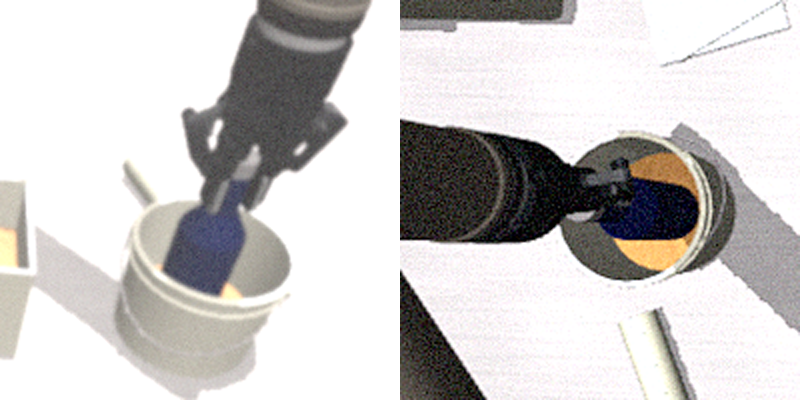

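```bash
python3 -m creep '[[0,0,0,0,0,-1,0],[0,0,0,0,0,-1.5,0],[0,0,0,0,0,-1.5,0]]' 20; python3 -m creep '[[0,0,0,0,0,0,0.35],[0,0,0,0,0,0,0.4],[0,0,0,0,0,0,0.5],[0,0,0,0,0,0,0.7],[0,0,0,0,0,0,0.9],[0,0,0,0,0,0,1],[0,0,0,0,0,0,1]]'
```

```text
clock: 15.7
tcp_pos: [0.5086, 0.353, 0.1675]
tcp_rot: [0.992, 0.125, 0.0, -0.0]
contact_force: [-0.3, -0.1, 3.8]
width: 0.0274
clock: 16.4
tcp_pos: [0.5084, 0.3527, 0.1673]
tcp_rot: [0.992, 0.125, 0.0, -0.0]
contact_force: [0.7, 0.9, 0.2]
width: 0.0856
```

Released, force zero. Rise straight up.

```bash
python3 -m creep '[[0,0,0,0,0,-5,1],[0,0,0,0,0,-15,1],[0,0,0,0,0,-30,1],[0,0,0,0,0,-50,1],[0,0,0,0,0,-70,1],[0,0,0,0,0,-90,1],[0,0,0,0,0,-110,1],[0,0,0,0,0,-125,1],[0,0,0,0,0,-130,1],[0,0,0,0,0,-130,1]]'
python3 - <<'E'
from bench import r
from h import *
import cv2
o=[]
for c in('scene','top'):
    im=r.get_image(c)['pixels'];print([(d['score'],d['position']) for d in r.pinpoint('tall_bottle',c)],[(n,[(d['score'],d['position']) for d in r.pinpoint(n,c)][:1]) for n in('short_bottle','jar')])
    o.append(cv2.resize(cv2.convertScaleAbs(im[:,:,::-1],alpha=2.2),(400,300)))
    print(proj(c,(.501,.354,.029)))
cv2.imwrite('pics/end.png',np.hstack(o))
go((.5,.35,.3))
E
```

```text
clock: 17.4
tcp_pos: [0.5086, 0.3532, 0.2986]
tcp_rot: [0.992, 0.125, 0.001, -0.001]
contact_force: [-0.6, 0.1, -0.6]
width: 0.0856
[(0.77, [243.9, 449.0]), (0.51, [206.8, 232.8])] [('short_bottle', [(0.57, [202.3, 231.5])]), ('jar', [(0.81, [254.5, 178.5])])]
[243.58702977 451.12594918]
[(0.73, [212.1, 134.1]), (0.21, [247.9, 354.2])] [('short_bottle', [(0.9, [246.3, 353.7])]), ('jar', [(0.63, [171.2, 384.6])])]
[214.64773646 134.55763116]
t 17.8 tcp [0.5082 0.3525 0.2966] zaxis [-0.001 -0.001 -1.   ] yaxis [ 0.248 -0.969  0.001] F [ 0.09  0.32 -0.02] w 0.0854 shift mm [-8.6  0.4 -3.4]
```

View pics/end.png

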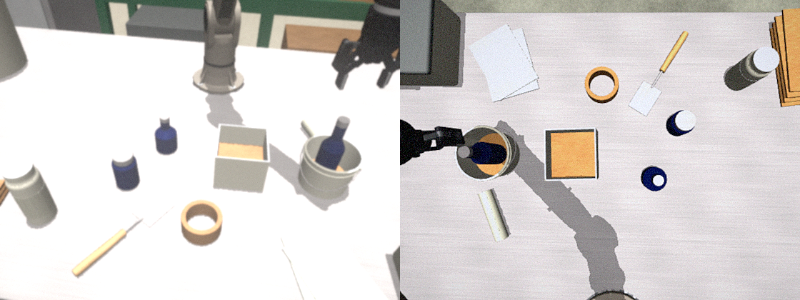

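The bottle stands upright in the pail, the gripper is clear above it, and the short bottle and jar are where they were.

```bash
python3 -c "
from bench import r
print(r.hand_in())"
```

```text
the job is handed in; nothing more can be done
None
```

The tall bottle is standing released on the pad in the round pail, and I handed the job in at about 18 s of the 48 s allowed.

I gripped the bottle by the neck, carried it over the pail and lowered it in small steps. The vertical force went from −4 N (the bottle's weight) to +2 N and then +10 N when it met the pad, about 14 N of load. That puts the pad about 29 mm above the pail's underside. I backed off in two steps to +3.8 N, opened the fingers (force then about 0 N) and rose 130 mm straight up.

**Last checks:**
- **Tall bottle:** both cameras show it upright in the pail, with its base within about 3 pixels of the pail's axis.
- **Robot:** the gripper is clear of everything, and the measured force is close to zero.
- **Short bottle and jar:** both are still standing. Their detected positions moved by up to 5.5 and 4 pixels from the first pictures. The arm never came near them and both look unmoved in the pictures, so I put that down to detector error.

**Disagreement:** before the grasp, the measured tool position and the camera view of the fingers differed by about 8 mm in x. I went by the pictures, and the grasp and placing came out well.

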